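# Weld seam wall check with a spring-tip thickness probe

### The job

Take the yellow-handled thickness probe out of its holder, set its brass spring tip gently on the green dot of the tilted metal cover, and slide it slowly (a few centimetres a second) along the dark weld seam, round its bend, to the blue ring, with the tip lightly pressed all the way and never rammed. Finish while holding the probe there in the gripper: tip on the face inside the ring, probe square to the sloping face, spring tip pressed about half way in. Do not put the probe down or let go, and leave the other things on the bench where they are.

Things in the scene. Friction and masses are not known exactly. Their poses are not given: they have to be found in the camera images.
- probe: loose cordless probe, 135 mm, 170 g, standing tip down in its holder, collar on the rim; lifts straight out (50 mm). Origin at the extended tip's end, z along its axis to the rear. From the tip: brass spring tip 8 mm across to 14 mm, steel nose 20 mm across to 50, black collar 42 mm across to 58, yellow square grip 26 x 26 mm to 128 (flats face its x, y), black cap to 135
- plunger (a joint): how far the probe's brass spring tip is pressed in: 0 out, 0.012 m fully in. Spring: 0.4 N at first touch and 0.4 N per mm more (half way, 6 mm, 2.8 N); hard stop at 12 mm
- tip (a point): end face of the spring tip, its z along the probe's axis towards the rear; moves in with the tip
- holder: white round holder, 64 mm across, 64 mm high, fixed to the bench, with an open bore of 25 mm from its top in which the probe's nose stands with play. Origin at the middle of its underside. It stands to the left or to the right of the cover
- stand: blue tilting stand carrying the cover, fixed: base 150 x 250 x 12 mm, two cheeks 95 mm high at y = +-115 mm with black clamp knobs. Origin at the middle of its underside; x away from the robot at yaw 0, turned up to 0.35 rad either way. Tilt axis along its y, 78 mm above its underside
- cover (a joint): tilt of the cover, 0 level, growing as its far (+x) edge rises, so that the face looks up and back to the robot; 0.2 to 0.42 rad, clamped, does not give. Bare metal plate 160 x 210 x 12 mm, face 6 mm above the tilt axis, 5 mm bolt heads at the corners and a brass pipe stub (36 mm across, 22 mm high) at cover x, y = 45, 55 mm
- start (a point): centre of the green dot (22 mm across) at the lower left end of the dark weld seam, on the cover's face. Cover x, y = -35, 55 mm. Cover frame: origin on the tilt axis in mid-plate, x up the slope (away from the robot at stand yaw 0), y to the left, z out of the face.
- seam1 (a point): point on the seam, 20 mm from the start. Cover x, y = -35, 35 mm. Axes as the cover's.
- seam2 (a point): point on the seam, 40 mm from the start. Cover x, y = -35, 15 mm. Axes as the cover's.
- bend (a point): where the seam bends, 60 mm from the start; from here it runs 45 degrees up and to the right (cover x and -y) for 60 mm. Cover x, y = -35, -5 mm. Axes as the cover's.
- seam3 (a point): point on the seam, 20 mm past the bend. Cover x, y = -20.9, -19.1 mm. Axes as the cover's.
- seam4 (a point): point on the seam, 40 mm past the bend. Cover x, y = -6.7, -33.3 mm. Axes as the cover's.
- spot (a point): centre of the blue ring (24 mm inside, 36 mm outside), the end of the seam. Cover x, y = 7.4, -47.4 mm. Cover frame: origin on the tilt axis in mid-plate, x up the slope (away from the robot at stand yaw 0), y to the left, z out of the face.
- vial: bystander: clear vial with blue cap, 36 mm across, 100 mm high, loose; origin under its middle
- couplant: bystander: white bottle with red cap, 54 mm across, 130 mm high, loose; origin under its middle
- amber: bystander: amber jar with black cap, 60 mm across, 120 mm high, loose; origin under its middle
- foam: bystander: white foam block 100 x 80 x 40 mm with two capped tubes standing in it to 89 mm, loose; origin under its middle
- tube_block: bystander: white block 60 x 60 x 50 mm with three orange-capped tubes to 89 mm, fixed, on the other side of the cover from the holder; origin under its middle
Mind the look-alikes: they are no part of the job. Leave any purple look-alike of the probe alone. What is shaped like the holder but purple or red is not meant.

How it is judged:
By the outcome, as a careful person would: the job done as asked, in the order asked, and still so for the second after the job is handed in, while the arm keeps its last pose, push and grip.
It also fails if it takes over 50 s, if anything falls off the work surface, if the arm or the gripper's body presses on something with over 40 N, if the wrist force passes 120 N, or if a joint passes its speed limit or range.

### The arm

A 6-joint arm with a two-finger parallel gripper is mounted at the origin on the work surface. World frame = base frame: x ahead of the robot, y to its left, z up, the work surface at z = 0. Lengths are in m, angles in rad, forces in N, time in s.
With the tool pointing down it reaches from about 0.375 to 0.75 m from the base axis. Payload 9 kg.
Tool frame: the origin (TCP) lies on the centre line of the jaws, within the pads' length; the fingertips stand 8 mm ahead of it and the grasp point (between the pads) lies 11 mm behind it; z points along the fingers, y is the line along which they close (so a half turn about z gives the same grasp; the last joint's range is limited). The gripper opens to 85 mm and grips with 20 to 120 N. Pads are 22 mm wide; open, the fingers measure 114 mm over their backs; the gripper's body (76 mm by 85 mm) begins 54 mm behind the grasp point. The pads swing forward as they close: fully open they stand 13 mm farther back than shut.
Start: joints at [-1.373, 0.104, 0.097, 1.564, 0, 1.353], TCP at [0.242, -0.549, 0.217] pointing down, gripper open.
Joint ranges: [-2.99, 2.99], [-0.84, 1.86], [-1.1, 1.16], [-1.84, 2.11], [-1.51, 1.56], [-3.14, 3.14]. Speed limits (rad/s): [2.22, 2.22, 2.57, 3.14, 3.14, 3.14].

### API

Orientations are given as a unit quaternion [w, x, y, z].
In Python, from plant import * gives the robot as it stands.
- The arm moves only by the shell command python3 -m inch 'ROWS' [FORCE]. ROWS is JSON, a list of rows, each an object with "xyz": the shift along the tool's x, y, z scaled (see below), a list of three; "angular": the turn, a rotation vector about the tool's x, y, z scaled (see below), a list of three; "gripper": the finger opening in mm, from 0 to 85.4. A call has 1 to 10 rows; each row is the pose to reach, as a shift and turn from the pose commanded when the call began, along the tool's axes at that moment; what a row does not reach only later rows make up. The controller multiplies each number of a shift by 0.15 m and each number of a turn by 60 degrees. A row lasts 1/12 s, in which the tool goes at most 41.7 mm and 7.16 degrees, less where a joint would pass 70% of its speed; a pose out of reach is approached as far as the arm can. A call with a number of a shift or a turn outside -1 to 1 is refused whole. A call with a gripper value outside its range is refused whole. The fingers move at their own pace and stop on an object; FORCE is the grip in N (left out, the last holds). Time passes only in rows, so rows that repeat a pose let the fingers close. It gives the time, the measured TCP pose, the force, the opening and the grip force at its end, in the units of the state.
- read_state(): the state, without advancing time (a new reading comes with each control period).
- get_image(name): name is "side" or "top"; returns the picture (400x640x3 uint8, red, green, blue); there is no depth.
- camera_info(name): a dict with "fx", "fy", "cx", "cy" (pixels), "k1" (the pictures are not rectified: a ray, as slopes to the right and down, at radius r is drawn at 1 + k1 r^2 times it, then the intrinsics apply), "R" (3x3) and "t" (3): a world point X has camera coordinates R X + t. Camera axes: x right, y down, z forward; pixel columns grow to the right and rows downward; lengths in m; the calibration is good to about 2 mm. A picture is of the moment at which its call begins. camera_info takes no time and is no camera call.
- job_done(): hands the job in; it is judged then, once.
The state is a dict: "t": time; "joint_pos": joint angles; "qvel": joint speeds; "joint_torque": joint torques, N m; "position": TCP position; "orientation": TCP orientation; "ft_force": force on the tool from outside, world axes, zero at the start; "torque": the same for the moment, N m; "opening": finger opening in m; "grip_force": force on a finger pad.
Only numpy, scipy, OpenCV 4.12 (cv2) and the standard library are available. Lean on these libraries where they do the work, as an engineer would, in place of code of your own. Each camera call takes 0.05 s, during which the arm holds its last target. There are 200 camera calls.

## Working session

There is one attempt and no reset: what is moved stays moved. The work goes in short steps, Python scripts to look and compute and a shell command to move; the robot and the scene stay as the last step left them, time stands still between calls to the robot, and variables do not carry over. Pictures are saved under pics/ and viewed, at most 12 in all, crops included, and the job is handed in when it is done.

```bash
ls; mkdir -p pics
python3 - <<'E'
from plant import *
import cv2
s=read_state();print(s['t'],s['position'],s['orientation'],s['ft_force'],s['opening'])
for n in('top','side'):
    i=get_image(n);cv2.imwrite(f'pics/{n}0.png',i[:,:,::-1]);c=camera_info(n);print(n,c)
E
```

```text
pics
0.0 [ 0.24225576 -0.54851751  0.21592578] [-6.69790360e-04  9.78470646e-01  2.06384947e-01 -5.33836427e-06] [ 0.25226203 -0.96016973 -0.03118253] 0.08531718514903498
top {'fx': 435.3109720890304, 'fy': 435.3109720890304, 'cx': 320.3556445629218, 'cy': 196.99534379577457, 'k1': -0.07597997419944531, 'R': array([[ 0.02765794, -0.99939337,  0.02116414],
       [-0.98917572, -0.0304151 , -0.143549  ],
       [ 0.14410563, -0.01696478, -0.98941688]]), 't': array([-0.03157968,  0.54976203,  1.42324821])}
side {'fx': 438.0897876537105, 'fy': 438.0897876537105, 'cx': 326.73191456638665, 'cy': 201.4986656161472, 'k1': -0.10644947430504147, 'R': array([[-0.73837331, -0.67414921,  0.0181025 ],
       [-0.37648494,  0.38978388, -0.840433  ],
       [ 0.55952118, -0.62736861, -0.54161303]]), 't': array([0.40300809, 0.27876291, 0.94940279])}
```

View pics/top0.png

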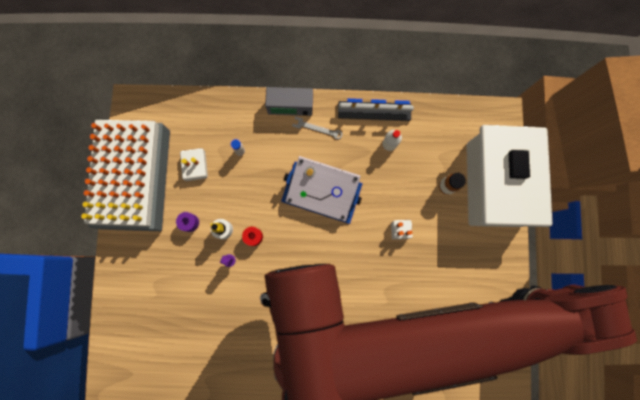

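View pics/side0.png

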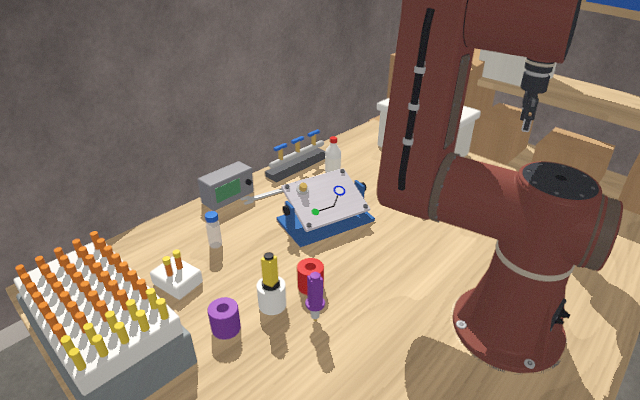

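Top view: white holder with the yellow probe near (221,228), cover around (322,190) with its green dot at about (303,194) and ring at about (337,192). Side view: probe near (270,270), dot at about (315,212), ring at about (339,190). I'll enlarge both.

Run:
```python
import cv2
a=cv2.imread('pics/top0.png')[140:275,200:380];cv2.imwrite('pics/tc.png',cv2.resize(a,None,fx=4.4,fy=4.4,interpolation=cv2.INTER_CUBIC))
a=cv2.imread('pics/side0.png')[165:325,240:390];cv2.imwrite('pics/sc.png',cv2.resize(a,None,fx=3.7,fy=3.7,interpolation=cv2.INTER_CUBIC))
```

```text
(no output)
```

View pics/tc.png

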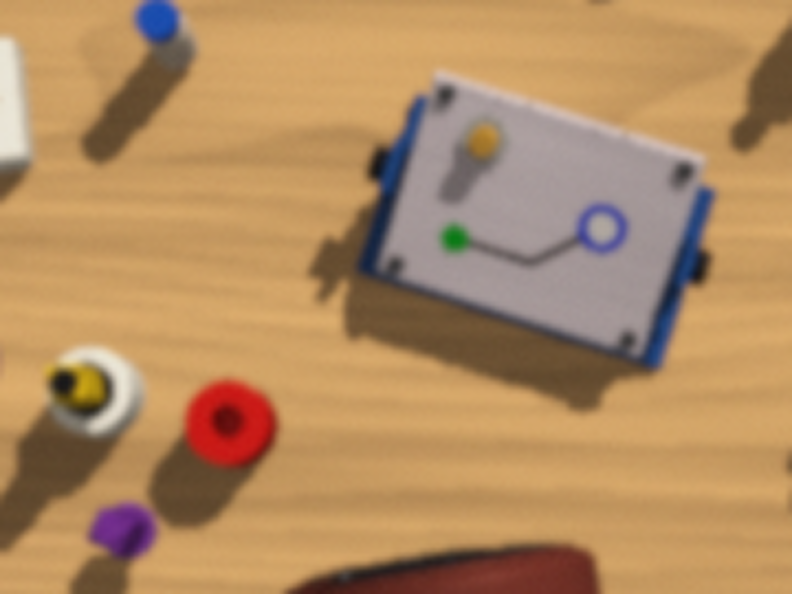

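View pics/sc.png

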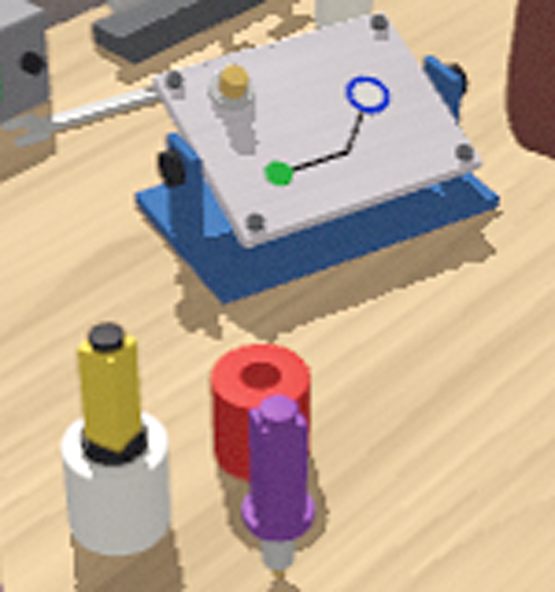

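Top crop: green (455,238), bend (531,262), ring (602,228), far plate corners (438,72) and (704,160), cap (64,382), rim centre (97,391). Side crop: green (279,173), bend (347,152), ring (368,95), cap top (107,331), grip's lower front corner (120,452). Now I'll fit the poses.

```bash
cat > h.py <<'E'
from plant import *
import numpy as np
from scipy.spatial.transform import Rotation as Ro
from scipy.optimize import least_squares
C={n:camera_info(n) for n in('top','side')}
def proj(n,X):
    c=C[n];p=np.atleast_2d(X)@c['R'].T+c['t'];s=p[:,:2]/p[:,2:];s=s*(1+c['k1']*(s**2).sum(1,keepdims=True))
    return s*[c['fx'],c['fy']]+[c['cx'],c['cy']]
crop={'top':(4.4,[200,140]),'side':(3.7,[240,165])}
def px(n,q): k,o=crop[n];return (np.array(q,float)+.5)/k-.5+o
E
python3 - <<'E'
from h import *
F=.006
P={'green':(-.035,.055,F),'bend':(-.035,-.005,F),'ring':(.0074,-.0474,F),'stub':(.045,.055,.028),'fl':(.08,.105,F),'fr':(.08,-.105,F),'nl':(-.08,.105,F),'nr':(-.08,-.105,F)}
O={'top':dict(green=(455,238),bend=(531,262),ring=(602,228),stub=(485,141),fl=(438,72),fr=(704,160)),
'side':dict(green=(279,173),bend=(347,152),ring=(368,95),stub=(234,78),fl=(156,82),nr=(481,160),nl=(246,238))}
def T(v): return Ro.from_euler('z',v[2])*Ro.from_euler('y',-v[3]),np.array([v[0],v[1],.078])
def res(v,ns=('top','side')):
    R,t=T(v);r=[]
    for n in ns:
        k=list(O[n]);r.append(proj(n,R.apply([P[i] for i in k])+t)-np.array([px(n,O[n][i]) for i in k]))
    return np.concatenate(r).ravel()
for ns in(('top','side'),('top',),('side',)):
    s=least_squares(lambda v:res(v,ns),[.55,0,-.2,.3]);print(ns,s.x.round(4));print(res(s.x,ns).reshape(-1,2).round(2).tolist())
    R,t=T(s.x);print({k:(R.apply(P[k])+t).round(4).tolist() for k in('green','bend','ring')})
# probe axis at known heights
def at(n,q,z):
    return least_squares(lambda v:(proj(n,[v[0],v[1],z])[0]-px(n,q)),[.45,.2]).x.round(4)
print('cap',at('top',(64,382),.149),at('side',(107,331),.149))
print('rim',at('top',(97,391),.064),at('side',(116,441),.064))
print('grip top corners side z.142',[at('side',q,.142) for q in((79,346),(137,344),(113,358))])
print('grip bottom side z.072',[at('side',q,.072) for q in((82,430),(120,452),(140,430))])
print('vial',at('top',(157,20),.1),'red',at('top',(230,423),.064),'purple',at('top',(125,530),.05))
E
```

```text
('top', 'side') [ 0.5715 -0.0204 -0.2891  0.347 ]
[[0.01, 0.41], [0.07, 0.63], [0.18, 0.31], [-0.37, 0.35], [-0.4, 0.2], [0.87, 0.29], [-0.41, -0.17], [-0.07, -0.44], [-0.39, 0.16], [-0.28, -0.68], [-1.69, -1.01], [1.34, -0.49], [-0.06, 0.2]]
{'green': [0.5537, 0.0422, 0.0717], 'bend': [0.5366, -0.0153, 0.0717], 'ring': [0.5627, -0.0673, 0.0862]}
('top',) [ 0.5725 -0.0201 -0.2919  0.3324]
[[-0.11, 0.04], [-0.06, 0.32], [0.08, 0.0], [-0.36, -0.15], [-0.35, -0.23], [0.81, 0.01]]
{'green': [0.5548, 0.0427, 0.0723], 'bend': [0.5375, -0.0148, 0.0723], 'ring': [0.5637, -0.0669, 0.0861]}
('side',) [ 0.57   -0.0198 -0.2917  0.3433]
[[-0.21, 0.08], [0.17, -0.18], [-0.11, 0.45], [-0.08, -0.43], [-1.48, -0.74], [1.65, -0.21], [0.09, 0.43]]
{'green': [0.5523, 0.0429, 0.0719], 'bend': [0.5351, -0.0146, 0.0719], 'ring': [0.5611, -0.0667, 0.0861]}
cap [0.433  0.3105] [0.4335 0.3084]
rim [0.4331 0.3046] [0.433  0.3082]
grip top corners side z.142 [array([0.4416, 0.323 ]), array([0.4191, 0.2989]), array([0.4198, 0.3165])]
grip bottom side z.072 [array([0.448 , 0.3213]), array([0.4177, 0.3181]), array([0.4231, 0.2973])]
vial [0.7082 0.2692] red [0.4124 0.2046] purple [0.3313 0.2808]
```

```bash
python3 - <<'E'
from h import *
obs=[((79,346),1,.142),((137,344),-1,.142),((113,358),0,.142),((82,430),1,.072),((120,452),0,.072),((140,430),-1,.072)]
def res(v):
    r=[]
    for q,k,z in obs:
        a=v[2]+3*np.pi/4-k*np.pi/2
        r.append(proj('side',[v[0]+.0184*np.cos(a),v[1]+.0184*np.sin(a),z])[0]-px('side',q))
    return np.ravel(r)
s=least_squares(res,[.433,.308,.1]);print(s.x,res(s.x).round(1))
E
R='python3 -m inch'
$R '[{"xyz":[1,-1,0],"angular":[0,0,0],"gripper":85},{"xyz":[1,-1,0],"angular":[0,0,0],"gripper":85},{"xyz":[1,-1,0],"angular":[0,0,0],"gripper":85},{"xyz":[1,-1,0],"angular":[0,0,0],"gripper":85},{"xyz":[1,-1,0],"angular":[0,0,0],"gripper":85},{"xyz":[1,-1,0],"angular":[0,0,0],"gripper":85}]'
$R '[{"xyz":[1,-1,0],"angular":[0,0,0],"gripper":85},{"xyz":[1,-1,0],"angular":[0,0,0],"gripper":85},{"xyz":[1,-1,0],"angular":[0,0,0],"gripper":85},{"xyz":[1,-1,0],"angular":[0,0,0],"gripper":85},{"xyz":[1,-1,0],"angular":[0,0,0],"gripper":85},{"xyz":[1,-1,0],"angular":[0,0,0],"gripper":85}]'
```

```text
[0.43314564 0.30868812 0.13767178] [-1.  -0.5  0.8 -1.7 -0.8  1.   0.4  1.3 -0.8  0.2  1.4 -0.5]
t: 0.6
position: [0.3207, -0.3459, 0.217]
orientation: [-0.001, 0.978, 0.208, 0.0]
ft_force: [0.1, -0.1, -0.3]
opening: 0.0853
grip_force: 0.0
t: 1.1
position: [0.3969, -0.148, 0.2169]
orientation: [-0.001, 0.978, 0.209, 0.001]
ft_force: [0.4, -0.3, -0.4]
opening: 0.0848
grip_force: 0.0
```

```bash
R='python3 -m inch'
$R '[{"xyz":[1,-1,0],"angular":[0,0,0],"gripper":85},{"xyz":[1,-1,0],"angular":[0,0,0],"gripper":85},{"xyz":[1,-1,0],"angular":[0,0,0],"gripper":85},{"xyz":[1,-1,0],"angular":[0,0,0],"gripper":85},{"xyz":[1,-1,0],"angular":[0,0,0],"gripper":85},{"xyz":[1,-1,0],"angular":[0,0,0],"gripper":85}]'
$R '[{"xyz":[0.23,-0.85,0],"angular":[0,0,0],"gripper":85},{"xyz":[0.23,-0.85,0],"angular":[0,0,0],"gripper":85},{"xyz":[0.23,-0.85,0],"angular":[0,0,0],"gripper":85},{"xyz":[0.23,-0.85,0],"angular":[0,0,0],"gripper":85}]'
$R '[{"xyz":[0.23,-0.85,0],"angular":[0,0,0.27],"gripper":85},{"xyz":[0.23,-0.85,0],"angular":[0,0,0.27],"gripper":85},{"xyz":[0.23,-0.85,0],"angular":[0,0,0.27],"gripper":85},{"xyz":[0.23,-0.85,0],"angular":[0,0,0.27],"gripper":85},{"xyz":[0.23,-0.85,0],"angular":[0,0,0.27],"gripper":85},{"xyz":[0.23,-0.85,0],"angular":[0,0,0.27],"gripper":85},{"xyz":[0.23,-0.85,0],"angular":[0,0,0.27],"gripper":85}]'
cat >> h.py <<'E'
def togo(pos,Rt=None):
    s=read_state();q=s['orientation'];R=Ro.from_quat([q[1],q[2],q[3],q[0]])
    d=R.inv().apply(np.array(pos)-s['position']);print('pos',s['position'].round(4),'togo mm',(d*1e3).round(1),'units',(d/.15).round(3))
    if Rt is not None: print('ang units',((R.inv()*Rt).as_rotvec(degrees=True)/60).round(3))
    return s,R
E
python3 - <<'E'
from h import *
s,R=togo([.433,.3085,.1]);print(R.as_matrix().round(3))
E
```

```text
t: 1.6
position: [0.4732, 0.0497, 0.2162]
orientation: [-0.001, 0.978, 0.209, 0.0]
ft_force: [-0.1, -0.4, -0.2]
opening: 0.085
grip_force: 0.0
t: 1.93
position: [0.4509, 0.1794, 0.2165]
orientation: [-0.001, 0.978, 0.208, -0.0]
ft_force: [0.4, -0.4, 0.2]
opening: 0.085
grip_force: 0.0
t: 2.52
position: [0.4474, 0.2277, 0.2166]
orientation: [-0.017, 0.995, 0.094, -0.002]
ft_force: [0.0, -0.7, -0.1]
opening: 0.085
grip_force: 0.0
pos [0.4474 0.2277 0.2166] togo mm [  1.1 -78.1 119.3] units [ 0.007 -0.521  0.795]
[[ 0.982  0.187 -0.007]
 [ 0.187 -0.982  0.033]
 [-0.001 -0.033 -0.999]]
```

Run:
```python
from h import *
s=read_state();print(np.round(s['joint_pos'],3),np.round(s['qvel'],2), s['orientation'])
```

```text
[ 0.188 -0.203 -0.201  1.574  0.033  3.141] [ 0. -0. -0.  0.  0. -0.] [-0.01654928  0.99541974  0.09413474 -0.00207468]
```

Joint 6 is at its stop, so I'll use the half-turn grasp instead.

```bash
R='python3 -m inch'
for k in 1 ; do
$R '[{"xyz":[0,0,0],"angular":[0,0,-1],"gripper":85},{"xyz":[0,0,0],"angular":[0,0,-1],"gripper":85},{"xyz":[0,0,0],"angular":[0,0,-1],"gripper":85},{"xyz":[0,0,0],"angular":[0,0,-1],"gripper":85},{"xyz":[0,0,0],"angular":[0,0,-1],"gripper":85},{"xyz":[0,0,0],"angular":[0,0,-1],"gripper":85},{"xyz":[0,0,0],"angular":[0,0,-1],"gripper":85},{"xyz":[0,0,0],"angular":[0,0,-1],"gripper":85},{"xyz":[0,0,0],"angular":[0,0,-1],"gripper":85}]'
$R '[{"xyz":[0,0,0],"angular":[0,0,-1],"gripper":85},{"xyz":[0,0,0],"angular":[0,0,-1],"gripper":85},{"xyz":[0,0,0],"angular":[0,0,-1],"gripper":85},{"xyz":[0,0,0],"angular":[0,0,-1],"gripper":85},{"xyz":[0,0,0],"angular":[0,0,-1],"gripper":85},{"xyz":[0,0,0],"angular":[0,0,-1],"gripper":85},{"xyz":[0,0,0],"angular":[0,0,-1],"gripper":85},{"xyz":[0,0,0],"angular":[0,0,-1],"gripper":85},{"xyz":[0,0,0],"angular":[0,0,-1],"gripper":85}]'
done
python3 - <<'E'
from h import *
a=np.radians(8)
Rt=Ro.from_matrix(np.array([[-np.cos(a),-np.sin(a),0],[-np.sin(a),np.cos(a),0],[0,0,-1]]).T)
s,R=togo([.433,.3085,.217],Rt);print(np.round(s['joint_pos'],3))
E
```

```text
t: 3.27
position: [0.4472, 0.2281, 0.2167]
orientation: [-0.015, 0.813, 0.582, 0.007]
ft_force: [-0.3, -0.6, 0.2]
opening: 0.0852
grip_force: 0.0
t: 4.02
position: [0.4473, 0.2281, 0.2168]
orientation: [-0.01, 0.413, 0.911, 0.013]
ft_force: [0.3, -0.2, -0.6]
opening: 0.085
grip_force: 0.0
pos [0.4473 0.2281 0.2168] togo mm [69.8 42.3  2.5] units [0.465 0.282 0.017]
ang units [ 0.028 -0.018 -0.946]
[ 0.188 -0.203 -0.201  1.574  0.034  1.039]
```

```bash
R='python3 -m inch'
$R '[{"xyz":[0.465,0.282,0.017],"angular":[0.028,-0.018,-0.946],"gripper":85},{"xyz":[0.465,0.282,0.017],"angular":[0.028,-0.018,-0.946],"gripper":85},{"xyz":[0.465,0.282,0.017],"angular":[0.028,-0.018,-0.946],"gripper":85},{"xyz":[0.465,0.282,0.017],"angular":[0.028,-0.018,-0.946],"gripper":85},{"xyz":[0.465,0.282,0.017],"angular":[0.028,-0.018,-0.946],"gripper":85},{"xyz":[0.465,0.282,0.017],"angular":[0.028,-0.018,-0.946],"gripper":85},{"xyz":[0.465,0.282,0.017],"angular":[0.028,-0.018,-0.946],"gripper":85},{"xyz":[0.465,0.282,0.017],"angular":[0.028,-0.018,-0.946],"gripper":85},{"xyz":[0.465,0.282,0.017],"angular":[0.028,-0.018,-0.946],"gripper":85},{"xyz":[0.465,0.282,0.017],"angular":[0.028,-0.018,-0.946],"gripper":85}]'
python3 - <<'E'
from h import *
import cv2
a=np.radians(8)
Rt=Ro.from_matrix(np.array([[-np.cos(a),-np.sin(a),0],[-np.sin(a),np.cos(a),0],[0,0,-1]]).T)
s,R=togo([.433,.3085,.1],Rt);print(np.round(s['joint_pos'],3))
i=get_image('side')[:,:,::-1];cv2.imwrite('pics/s1.png',cv2.resize(i[150:340,190:390],None,fx=3,fy=3,interpolation=cv2.INTER_CUBIC))
E
```

```text
t: 4.85
position: [0.4335, 0.3088, 0.2169]
orientation: [-0.0, -0.065, 0.998, 0.0]
ft_force: [0.4, -0.6, 0.2]
opening: 0.0852
grip_force: 0.0
pos [0.4335 0.3088 0.2169] togo mm [  0.5  -0.2 116.9] units [ 0.003 -0.002  0.78 ]
ang units [ 0.   -0.   -0.01]
[ 0.373 -0.103 -0.109  1.564  0.     0.243]
```

View pics/s1.png

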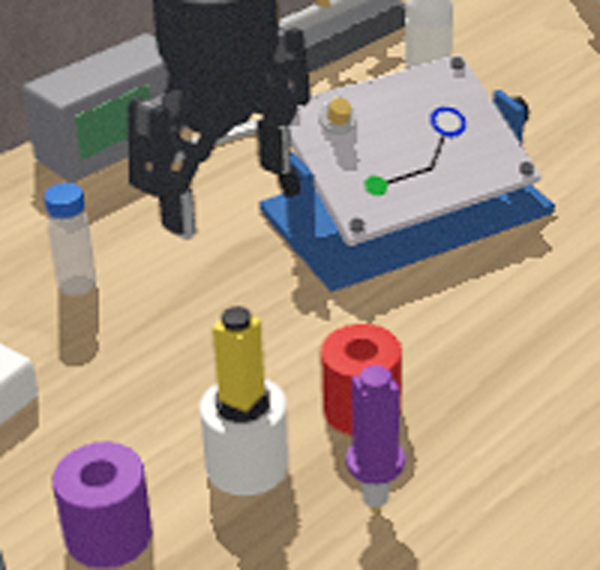

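The open fingers straddle the probe's column (fingertips near x = 180 and 290, probe at 237), so I'm descending and gripping.

```bash
R='python3 -m inch'
$R '[{"xyz":[0,0,0.2],"angular":[0,0,0],"gripper":85},{"xyz":[0,0,0.4],"angular":[0,0,0],"gripper":85},{"xyz":[0,0,0.55],"angular":[0,0,0],"gripper":85},{"xyz":[0,0,0.65],"angular":[0,0,0],"gripper":85},{"xyz":[0,0,0.72],"angular":[0,0,0],"gripper":85},{"xyz":[0,0,0.78],"angular":[0,0,0],"gripper":85},{"xyz":[0,0,0.78],"angular":[0,0,0],"gripper":85}]'
$R '[{"xyz":[0,0,0],"angular":[0,0,0],"gripper":20},{"xyz":[0,0,0],"angular":[0,0,0],"gripper":20},{"xyz":[0,0,0],"angular":[0,0,0],"gripper":20},{"xyz":[0,0,0],"angular":[0,0,0],"gripper":20},{"xyz":[0,0,0],"angular":[0,0,0],"gripper":20},{"xyz":[0,0,0],"angular":[0,0,0],"gripper":20},{"xyz":[0,0,0],"angular":[0,0,0],"gripper":20},{"xyz":[0,0,0],"angular":[0,0,0],"gripper":20}]' 60
$R '[{"xyz":[0,0,0],"angular":[0,0,0],"gripper":20},{"xyz":[0,0,0],"angular":[0,0,0],"gripper":20},{"xyz":[0,0,0],"angular":[0,0,0],"gripper":20},{"xyz":[0,0,0],"angular":[0,0,0],"gripper":20}]'
```

```text
t: 5.48
position: [0.4327, 0.3088, 0.0985]
orientation: [-0.001, -0.066, 0.998, -0.0]
ft_force: [-0.6, -0.1, -0.8]
opening: 0.0852
grip_force: 0.0
t: 6.15
position: [0.4338, 0.3093, 0.1006]
orientation: [0.0, -0.067, 0.998, 0.0]
ft_force: [1.0, -0.7, 5.9]
opening: 0.0254
grip_force: 58.7
t: 6.48
position: [0.4338, 0.3093, 0.1006]
orientation: [0.0, -0.067, 0.998, 0.0]
ft_force: [1.3, -0.5, 5.9]
opening: 0.0252
grip_force: 58.7
```

```bash
R='python3 -m inch'
$R '[{"xyz":[0,0,-0.05],"angular":[0,0,0],"gripper":20},{"xyz":[0,0,-0.12],"angular":[0,0,0],"gripper":20},{"xyz":[0,0,-0.2],"angular":[0,0,0],"gripper":20},{"xyz":[0,0,-0.3],"angular":[0,0,0],"gripper":20},{"xyz":[0,0,-0.4],"angular":[0,0,0],"gripper":20},{"xyz":[0,0,-0.5],"angular":[0,0,0],"gripper":20},{"xyz":[0,0,-0.6],"angular":[0,0,0],"gripper":20},{"xyz":[0,0,-0.7],"angular":[0,0,0],"gripper":20},{"xyz":[0,0,-0.75],"angular":[0,0,0],"gripper":20},{"xyz":[0,0,-0.75],"angular":[0,0,0],"gripper":20}]'
python3 - <<'E'
from h import *
import cv2
v=np.array([.5715,-.0204,-.2905,.343]);Rc=Ro.from_euler('z',v[2])*Ro.from_euler('y',-v[3])
n=Rc.apply([0,0,1]);cx=-Rc.apply([1,0,0]);z=-n
Rt=Ro.from_matrix(np.array([cx,np.cross(z,cx),z]).T)
tip0=Rc.apply([-.035,.055,.006])+[v[0],v[1],.078]
print('n',n,'start',tip0)
togo(tip0+n*(.0866+.03),Rt)
s=read_state();print(s['ft_force'],s['orientation'])
for n in('side','top'):
    i=get_image(n)[:,:,::-1];cv2.imwrite(f'pics/{n}2.png',i)
i=cv2.imread('pics/side2.png')[150:300,200:350]; cv2.imwrite('pics/s2c.png',cv2.resize(i,None,fx=3.8,fy=3.8,interpolation=cv2.INTER_CUBIC))
tip=s['position']+[0,0,-.0866];print('pred tip px',(proj('side',tip)[0]-[200,150])*3.8,'nose end',(proj('side',tip+[0,0,.014])[0]-[200,150])*3.8,'collar ctr',(proj('side',tip+[0,0,.054])[0]-[200,150])*3.8)
E
```

```text
t: 7.32
position: [0.4342, 0.3095, 0.215]
orientation: [0.001, -0.067, 0.998, 0.001]
ft_force: [-0.3, -0.2, -1.0]
opening: 0.0254
grip_force: 59.0
n [-0.32222256  0.09633082  0.94174996] start [0.55374019 0.04231466 0.07187951]
pos [0.4342 0.3095 0.215 ] togo mm [ -46.9 -264.6   33.1] units [-0.313 -1.764  0.221]
ang units [ 0.071 -0.32   0.401]
[-0.32338173 -0.18454366 -0.97724627] [ 1.35084915e-03 -6.70088283e-02  9.97751252e-01  6.56740471e-04]
pred tip px [260.34193683 424.32780607] nose end [258.90900131 405.09138385] collar ctr [254.71534167 348.24852343]
```

View pics/s2c.png

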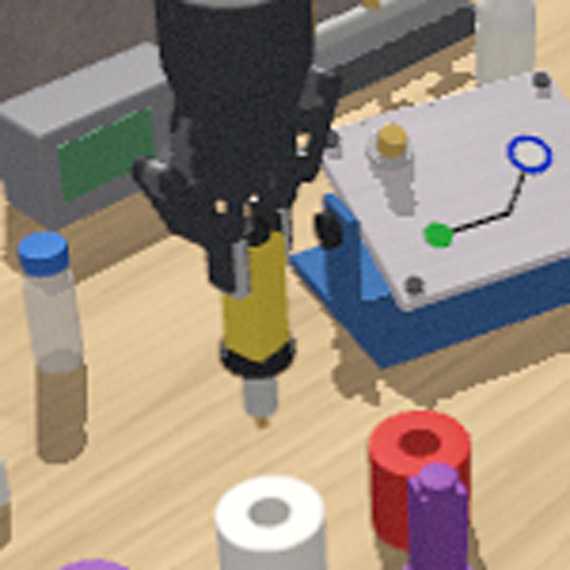

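Tip is at (262,426) in the crop, against a predicted (260,424). That puts the probe straight in the jaws with its tip 87 mm ahead of the TCP. Next is the cover.

```bash
R='python3 -m inch'
$R '[{"xyz":[-0.03,-0.15,-0.02],"angular":[0.01,-0.05,0.07],"gripper":20},{"xyz":[-0.07,-0.35,-0.04],"angular":[0.03,-0.12,0.15],"gripper":20},{"xyz":[-0.11,-0.55,-0.06],"angular":[0.04,-0.18,0.22],"gripper":20},{"xyz":[-0.15,-0.75,-0.08],"angular":[0.05,-0.24,0.3],"gripper":20},{"xyz":[-0.15,-0.88,-0.1],"angular":[0.06,-0.29,0.36],"gripper":20},{"xyz":[-0.15,-0.88,-0.1],"angular":[0.07,-0.32,0.4],"gripper":20},{"xyz":[-0.15,-0.88,-0.1],"angular":[0.071,-0.32,0.401],"gripper":20},{"xyz":[-0.15,-0.88,-0.1],"angular":[0.071,-0.32,0.401],"gripper":20}]'
cat >> h.py <<'E'
v=np.array([.5715,-.0204,-.2905,.343]);Rc=Ro.from_euler('z',v[2])*Ro.from_euler('y',-v[3])
n=Rc.apply([0,0,1]);_x=-Rc.apply([1,0,0])
Rt=Ro.from_matrix(np.array([_x,np.cross(-n,_x),-n]).T)
L=.087
def cov(x,y,h): # TCP for extended tip at height h (m) over face
    return Rc.apply([x,y,.006+h])+[v[0],v[1],.078]+n*L
def tipcov():
    s=read_state();q=s['orientation'];R=Ro.from_quat([q[1],q[2],q[3],q[0]])
    t=s['position']+R.apply([0,0,L]);print('tip in cover mm',((Rc.inv().apply(t-[v[0],v[1],.078])-[0,0,.006])*1e3).round(1),'ang',((Rt.inv()*R).as_rotvec(degrees=True)).round(2),'Fn %.2f'%(s['ft_force']@n))
E
python3 - <<'E'
from h import *
togo(cov(-.035,.055,.025),Rt);tipcov()
E
```

```text
t: 8.08
position: [0.4726, 0.1816, 0.2264]
orientation: [0.166, 0.142, 0.976, -0.025]
ft_force: [0.2, 0.6, -2.4]
opening: 0.0251
grip_force: 59.4
pos [0.4726 0.1816 0.2264] togo mm [ -58.9 -110.2   73. ] units [-0.393 -0.735  0.487]
ang units [-0.002 -0.004  0.003]
tip in cover mm [-94.3 165.   98.1] ang [ 0.09  0.26 -0.15] Fn -2.25
```

```bash
R='python3 -m inch'
$R '[{"xyz":[-0.08,-0.15,0.04],"angular":[0,0,0],"gripper":20},{"xyz":[-0.2,-0.35,0.12],"angular":[0,0,0],"gripper":20},{"xyz":[-0.3,-0.55,0.25],"angular":[0,0,0],"gripper":20},{"xyz":[-0.36,-0.68,0.37],"angular":[0,0,0],"gripper":20},{"xyz":[-0.39,-0.735,0.45],"angular":[-0.002,-0.004,0.003],"gripper":20},{"xyz":[-0.393,-0.735,0.487],"angular":[-0.002,-0.004,0.003],"gripper":20},{"xyz":[-0.393,-0.735,0.487],"angular":[-0.002,-0.004,0.003],"gripper":20},{"xyz":[-0.393,-0.735,0.487],"angular":[-0.002,-0.004,0.003],"gripper":20}]'
python3 - <<'E'
from h import *
import cv2
togo(cov(-.035,.055,.0),Rt);tipcov()
for m in range(4): 
  i=get_image('side');s=read_state();print('F',s['ft_force'].round(2),'Fn %.2f'%(s['ft_force']@n))
i=i[:,:,::-1];cv2.imwrite('pics/side3.png',i);cv2.imwrite('pics/s3c.png',cv2.resize(i[140:260,260:400],None,fx=5,fy=5,interpolation=cv2.INTER_CUBIC))
s=read_state();q=s['orientation'];R=Ro.from_quat([q[1],q[2],q[3],q[0]])
for a in(0,-.014,-.05,-.058): print(a,((proj('side',s['position']+R.apply([0,0,L+a]))[0]-[260,140]+.5)*5-.5).round(0))
E
```

```text
t: 8.75
position: [0.5181, 0.0535, 0.178]
orientation: [0.169, 0.143, 0.975, -0.024]
ft_force: [-0.1, 0.2, -1.1]
opening: 0.0253
grip_force: 59.6
pos [0.5181 0.0535 0.178 ] togo mm [ 0.5 -0.5 25.5] units [ 0.003 -0.003  0.17 ]
ang units [ 0.001 -0.    -0.001]
tip in cover mm [-34.5  55.6  25.5] ang [-0.05  0.02  0.06] Fn -0.99
F [ 0.19 -0.   -0.93] Fn -0.93
F [-0.09 -0.28 -2.  ] Fn -1.88
F [ 0.91  0.53 -0.93] Fn -1.11
F [-0.1   0.26 -1.77] Fn -1.61
0 [281. 326.]
-0.014 [285. 309.]
-0.05 [297. 266.]
-0.058 [300. 256.]
```

View pics/s3c.png

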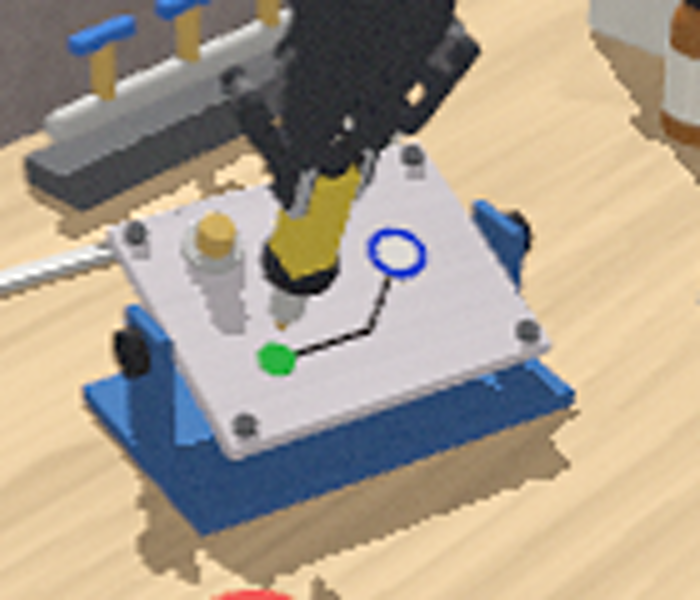

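The tip at (280,329) sits within a pixel or two of its predicted position, on line for the green dot at (276,358). Lowering gently.

```bash
R='python3 -m inch'
$R '[{"xyz":[0,-0.001,0.04],"angular":[0,0,0],"gripper":20},{"xyz":[0,-0.003,0.08],"angular":[0,0,0],"gripper":20},{"xyz":[0.003,-0.003,0.11],"angular":[0,0,0],"gripper":20},{"xyz":[0.003,-0.003,0.13],"angular":[0,0,0],"gripper":20},{"xyz":[0.003,-0.003,0.145],"angular":[0,0,0],"gripper":20},{"xyz":[0.003,-0.003,0.157],"angular":[0,0,0],"gripper":20},{"xyz":[0.003,-0.003,0.168],"angular":[0,0,0],"gripper":20},{"xyz":[0.003,-0.003,0.178],"angular":[0,0,0],"gripper":20},{"xyz":[0.003,-0.003,0.187],"angular":[0,0,0],"gripper":20},{"xyz":[0.003,-0.003,0.195],"angular":[0,0,0],"gripper":20}]'
cat >> h.py <<'E'
def meas(k=10):
    f=[]
    for m in range(k): i=get_image('side');f.append(read_state()['ft_force'])
    f=np.array(f);print('mean F',f.mean(0).round(2),'Fn %.2f +- %.2f'%((f@n).mean(),(f@n).std()/k**.5));return i
E
python3 - <<'E'
from h import *
tipcov();meas();tipcov();print(read_state()['t'])
E
```

```text
t: 9.78
position: [0.5274, 0.0496, 0.1507]
orientation: [0.17, 0.144, 0.975, -0.024]
ft_force: [-0.5, 1.0, -1.5]
opening: 0.0248
grip_force: 59.7
tip in cover mm [-34.1  54.4  -3.5] ang [-0.02 -0.1   0.14] Fn -1.16
mean F [-0.22  0.04 -0.63] Fn -0.52 +- 0.15
tip in cover mm [-34.1  54.4  -3.5] ang [-0.02 -0.09  0.14] Fn -0.21
10.2833
```

```bash
R='python3 -m inch'
$R '[{"xyz":[0.003,0,0.007],"angular":[0,0,0],"gripper":20},{"xyz":[0.005,0.002,0.014],"angular":[0,0,0],"gripper":20},{"xyz":[0.005,0.003,0.02],"angular":[0,0,0],"gripper":20},{"xyz":[0.005,0.003,0.023],"angular":[0,0,0],"gripper":20}]'
python3 - <<'E'
from h import *
import cv2
i=meas(12)[:,:,::-1];tipcov();cv2.imwrite('pics/s4c.png',cv2.resize(i[150:250,270:390],None,fx=6,fy=6,interpolation=cv2.INTER_CUBIC))
E
```

```text
t: 10.62
position: [0.528, 0.0498, 0.1472]
orientation: [0.17, 0.144, 0.975, -0.025]
ft_force: [-0.3, 0.5, 0.6]
opening: 0.0249
grip_force: 59.9
mean F [-0.13 -1.04  0.65] Fn 0.56 +- 0.18
tip in cover mm [-34.9  54.9  -7. ] ang [-0.02 -0.09  0.14] Fn 1.39
```

View pics/s4c.png

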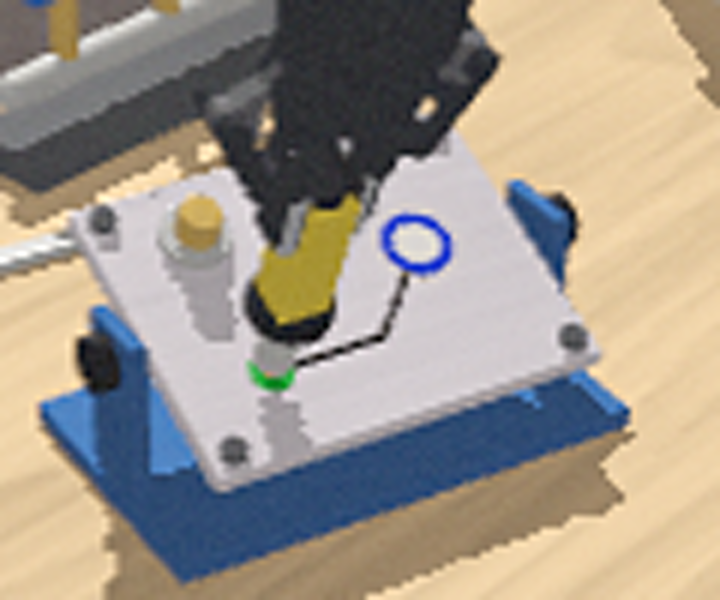

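The tip sits in the middle of the green dot (about 272,372), pressed some 4 to 5 mm by force. Starting the slide.

```bash
R='python3 -m inch'
$R '[{"xyz":[0,-0.008,0.001],"angular":[0,0,0],"gripper":20},{"xyz":[0,-0.024,0.002],"angular":[0,0,0],"gripper":20},{"xyz":[0,-0.040,0.003],"angular":[0,0,0],"gripper":20},{"xyz":[0,-0.056,0.003],"angular":[0,0,0],"gripper":20},{"xyz":[0,-0.072,0.003],"angular":[0,0,0],"gripper":20},{"xyz":[0,-0.088,0.003],"angular":[0,0,0],"gripper":20},{"xyz":[0,-0.104,0.003],"angular":[0,0,0],"gripper":20},{"xyz":[0,-0.120,0.003],"angular":[0,0,0],"gripper":20},{"xyz":[0,-0.133,0.003],"angular":[0,0,0],"gripper":20}]'
python3 - <<'E'
from h import *
meas(6);tipcov()
E
```

```text
t: 11.97
position: [0.5221, 0.0304, 0.1467]
orientation: [0.17, 0.144, 0.975, -0.024]
ft_force: [-0.8, 1.6, 0.7]
opening: 0.0251
grip_force: 60.0
mean F [-1.61 -0.1   0.31] Fn 0.80 +- 0.25
tip in cover mm [-35.   34.6  -7.5] ang [ 0.02 -0.08  0.14] Fn 1.53
```

```bash
R='python3 -m inch'
$R '[{"xyz":[0,-0.010,0],"angular":[0,0,0],"gripper":20},{"xyz":[0,-0.026,0],"angular":[0,0,0],"gripper":20},{"xyz":[0,-0.042,0],"angular":[0,0,0],"gripper":20},{"xyz":[0,-0.058,0],"angular":[0,0,0],"gripper":20},{"xyz":[0,-0.074,0],"angular":[0,0,0],"gripper":20},{"xyz":[0,-0.090,0],"angular":[0,0,0],"gripper":20},{"xyz":[0,-0.106,0],"angular":[0,0,0],"gripper":20},{"xyz":[0,-0.122,0],"angular":[0,0,0],"gripper":20},{"xyz":[0,-0.138,0],"angular":[0,0,0],"gripper":20}]'
python3 -c "
from h import *
tipcov()"
$R '[{"xyz":[0,-0.016,0],"angular":[0,0,0],"gripper":20},{"xyz":[0,-0.032,0],"angular":[0,0,0],"gripper":20},{"xyz":[0,-0.048,0],"angular":[0,0,0],"gripper":20},{"xyz":[0,-0.064,0],"angular":[0,0,0],"gripper":20},{"xyz":[0,-0.080,0],"angular":[0,0,0],"gripper":20},{"xyz":[0,-0.096,0],"angular":[0,0,0],"gripper":20},{"xyz":[0,-0.110,0],"angular":[0,0,0],"gripper":20},{"xyz":[0,-0.120,0],"angular":[0,0,0],"gripper":20},{"xyz":[0,-0.126,0],"angular":[0,0,0],"gripper":20}]'
python3 - <<'E'
from h import *
import cv2
i=meas(8)[:,:,::-1];tipcov();cv2.imwrite('pics/s5c.png',cv2.resize(i[150:250,270:390],None,fx=6,fy=6,interpolation=cv2.INTER_CUBIC))
E
```

```text
t: 13.02
position: [0.5162, 0.0107, 0.1467]
orientation: [0.17, 0.144, 0.975, -0.024]
ft_force: [0.5, 0.7, 0.5]
opening: 0.0249
grip_force: 60.0
tip in cover mm [-35.1  14.   -7.4] ang [-0.02 -0.09  0.14] Fn 0.37
t: 13.77
position: [0.5107, -0.0074, 0.1467]
orientation: [0.17, 0.144, 0.975, -0.024]
ft_force: [-0.4, 1.2, 0.4]
opening: 0.0252
grip_force: 60.0
mean F [-1.21  0.05  0.22] Fn 0.60 +- 0.09
tip in cover mm [-35.2  -4.8  -7.5] ang [ 0.   -0.08  0.13] Fn 0.68
```

View pics/s5c.png

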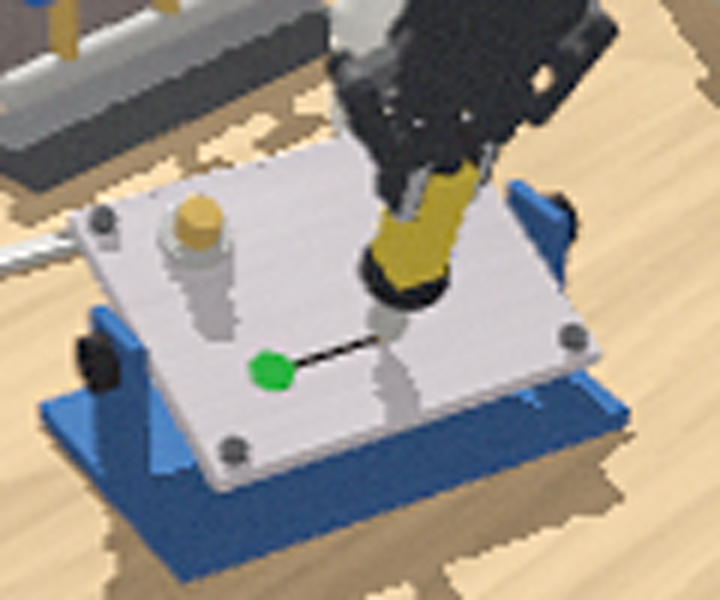

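The tip is on the seam's bend, about (383,338). Now the second leg.

```bash
R='python3 -m inch'
$R '[{"xyz":[-0.006,-0.006,0],"angular":[0,0,0],"gripper":20},{"xyz":[-0.016,-0.016,0.001],"angular":[0,0,0],"gripper":20},{"xyz":[-0.027,-0.027,0.001],"angular":[0,0,0],"gripper":20},{"xyz":[-0.038,-0.038,0.002],"angular":[0,0,0],"gripper":20},{"xyz":[-0.049,-0.049,0.002],"angular":[0,0,0],"gripper":20},{"xyz":[-0.060,-0.060,0.002],"angular":[0,0,0],"gripper":20},{"xyz":[-0.071,-0.071,0.003],"angular":[0,0,0],"gripper":20},{"xyz":[-0.082,-0.082,0.003],"angular":[0,0,0],"gripper":20},{"xyz":[-0.093,-0.093,0.003],"angular":[0,0,0],"gripper":20}]'
python3 -c "
from h import *
tipcov()"
$R '[{"xyz":[-0.011,-0.011,0],"angular":[0,0,0],"gripper":20},{"xyz":[-0.022,-0.022,0],"angular":[0,0,0],"gripper":20},{"xyz":[-0.033,-0.033,0],"angular":[0,0,0],"gripper":20},{"xyz":[-0.044,-0.044,0],"angular":[0,0,0],"gripper":20},{"xyz":[-0.055,-0.055,0],"angular":[0,0,0],"gripper":20},{"xyz":[-0.066,-0.066,0],"angular":[0,0,0],"gripper":20},{"xyz":[-0.077,-0.077,0],"angular":[0,0,0],"gripper":20},{"xyz":[-0.088,-0.088,0],"angular":[0,0,0],"gripper":20},{"xyz":[-0.099,-0.099,0],"angular":[0,0,0],"gripper":20}]'
python3 - <<'E'
from h import *
tipcov();togo(cov(.0074,-.0474,-.008),Rt);meas(6)
E
```

```text
t: 14.92
position: [0.5196, -0.0246, 0.151]
orientation: [0.17, 0.144, 0.975, -0.024]
ft_force: [-2.3, 2.6, 0.9]
opening: 0.0251
grip_force: 60.0
tip in cover mm [-21.1 -18.8  -8. ] ang [-0.02 -0.08  0.14] Fn 1.82
t: 15.67
position: [0.5287, -0.0428, 0.156]
orientation: [0.17, 0.144, 0.975, -0.024]
ft_force: [-2.0, 1.1, 0.2]
opening: 0.0248
grip_force: 60.1
tip in cover mm [ -6.2 -33.7  -7.9] ang [-0.02 -0.08  0.14] Fn 0.93
pos [ 0.5287 -0.0428  0.156 ] togo mm [-13.8 -13.6   0.1] units [-0.092 -0.091  0.001]
ang units [ 0.     0.001 -0.002]
mean F [-1.48  0.16  0.98] Fn 1.41 +- 0.15
```

```bash
R='python3 -m inch'
$R '[{"xyz":[-0.011,-0.011,0],"angular":[0,0,0],"gripper":20},{"xyz":[-0.022,-0.022,0],"angular":[0,0,0],"gripper":20},{"xyz":[-0.033,-0.033,0],"angular":[0,0,0],"gripper":20},{"xyz":[-0.044,-0.044,0],"angular":[0,0,0],"gripper":20},{"xyz":[-0.055,-0.055,0],"angular":[0,0,0],"gripper":20},{"xyz":[-0.066,-0.066,0],"angular":[0,0,0],"gripper":20},{"xyz":[-0.076,-0.076,0],"angular":[0,0,0],"gripper":20},{"xyz":[-0.085,-0.085,0],"angular":[0,0,0],"gripper":20},{"xyz":[-0.090,-0.090,0],"angular":[0,0,0],"gripper":20},{"xyz":[-0.091,-0.091,0],"angular":[0,0,0],"gripper":20}]'
python3 - <<'E'
from h import *
import cv2
i=meas(30)[:,:,::-1];tipcov();cv2.imwrite('pics/s6c.png',cv2.resize(i[140:220,310:390],None,fx=7,fy=7,interpolation=cv2.INTER_CUBIC))
s=read_state();q=s['orientation'];R=Ro.from_quat([q[1],q[2],q[3],q[0]]);print(s['t'])
for a in(0,-.05,-.058,-.128): print(a,((proj('side',s['position']+R.apply([0,0,L+a]))[0]-[310,140]+.5)*7-.5).round(0))
E
```

```text
t: 16.8
position: [0.537, -0.0596, 0.1606]
orientation: [0.17, 0.144, 0.975, -0.024]
ft_force: [-3.5, 1.6, 1.0]
opening: 0.0251
grip_force: 60.1
mean F [-2.43  0.84  1.04] Fn 1.84 +- 0.08
tip in cover mm [  7.3 -47.2  -7.8] ang [-0.02 -0.09  0.13] Fn 1.68
18.3
0 [200. 369.]
-0.05 [226. 288.]
-0.058 [230. 275.]
-0.128 [270. 152.]
```

View pics/s6c.png

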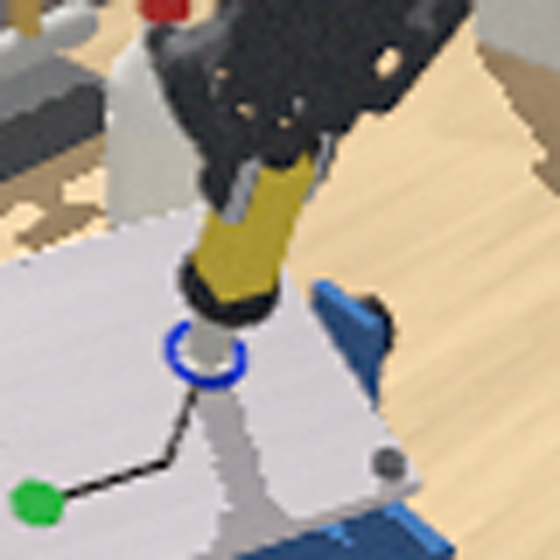

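The tip is inside the ring, around (207,362) in the crop. But the force rose along the second leg, so I'll check the tilt more finely using sub-pixel centroids from the first pictures.

Run:
```python
from h import *
import cv2
g={'top':dict(green=(455,238),ring=(602,228),b_fl=(446,97),b_fr=(683,175),b_nl=(396,266),b_nr=(628,340)),
'side':dict(green=(279,173),ring=(368,95),b_fl=(174,79),b_fr=(379,22),b_nl=(255,222),b_nr=(465,152))}
O={}
for nme in g:
    I=cv2.imread(f'pics/{nme}0.png').astype(float);O[nme]={}
    for k,q in g[nme].items():
        c=px(nme,q);r=8 if k=='ring' else 5
        for it in range(4):
            x0,y0=np.round(c).astype(int)
            P=I[y0-r:y0+r+1,x0-r:x0+r+1];B,G,Rr=P[...,0],P[...,1],P[...,2]
            if k=='green': w=np.clip(G-np.maximum(B,Rr)-15,0,None)
            elif k=='ring': w=np.clip(B-Rr-35,0,None)
            else:
                L_=P.mean(2);w=np.clip(110-L_,0,None)*(abs(B-Rr)<40)
                yy,xx=np.mgrid[-r:r+1,-r:r+1];w*=(xx**2+yy**2<=16)
            yy,xx=np.mgrid[y0-r:y0+r+1,x0-r:x0+r+1]
            c=np.array([(w*xx).sum(),(w*yy).sum()])/w.sum()
        O[nme][k]=c
        print(nme,k,c.round(2),px(nme,q).round(2),w.sum().round())
def pts(a,b):
    return dict(green=(-.035,.055,.006),ring=(.0074,-.0474,.006),b_fl=(a,b,.0095),b_fr=(a,-b,.0095),b_nl=(-a,b,.0095),b_nr=(-a,-b,.0095))
def res(v,off=True,full=False):
    P=pts(v[4],v[5]);Rc=Ro.from_euler('z',v[2])*Ro.from_euler('y',-v[3]);r=[]
    for j,nme in enumerate(O):
        ks=list(O[nme]);e=proj(nme,Rc.apply([P[k] for k in ks])+[v[0],v[1],.078])-np.array([O[nme][k] for k in ks])
        if off: e=e-v[6+2*j:8+2*j]
        w=np.array([[2.] if k in('green','ring') else [1.] for k in ks]);r.append(e if full else e*w)
    r=np.concatenate(r)
    return r if full else np.concatenate([r.ravel(),.7*v[6:] if off else []])
for off in(True,False):
    s=least_squares(lambda v:res(v,off),[.57,-.02,-.29,.34,.068,.092]+[0]*4*off)
    cv=np.linalg.pinv(s.jac.T@s.jac)*2*s.cost/(len(s.fun)-len(s.x))
    print(off,s.x.round(4),'sd tilt',cv[3,3]**.5);print(res(s.x,off,True).round(2).tolist())
```

```text
top green [302.91 193.75] [303.02 193.7 ] 1686.0
top ring [336.2  191.61] [336.43 191.43] 1161.0
top b_fl [300.64 161.39] [300.98 161.66] 349.0
top b_fr [354.72 178.97] [354.84 179.39] 411.0
top b_nl [287.7  202.13] [289.61 200.07] 1373.0
top b_nr [341.89 219.91] [342.34 216.89] 1195.0
side green [314.95 211.41] [315.04 211.39] 3684.0
side ring [339.03 190.24] [339.09 190.31] 5639.0
side b_fl [286.89 186.71] [286.66 185.99] 267.0
side b_fr [342.01 171.17] [342.07 170.58] 272.0
side b_nl [308.73 224.98] [308.55 224.64] 301.0
side b_nr [365.07 206.1 ] [365.31 205.72] 254.0
True [ 0.5708 -0.0201 -0.2903  0.3682  0.0701  0.0922  0.3352 -0.0262 -0.1892
  0.0383] sd tilt 0.0226735462551731
[[-0.33, 0.56], [-0.07, 0.42], [0.34, -0.65], [0.53, -0.49], [1.0, -1.25], [-0.14, -1.54], [-0.1, 0.12], [0.01, 0.34], [-0.64, -0.59], [-0.26, -0.52], [0.26, -0.37], [0.9, -0.31]]
False [ 0.5703 -0.0196 -0.2907  0.3623  0.0701  0.0921] sd tilt 0.022884802273961277
[[-0.13, 0.66], [0.13, 0.53], [0.59, -0.59], [0.73, -0.42], [1.19, -1.13], [0.03, -1.4], [-0.28, 0.23], [-0.17, 0.49], [-0.84, -0.38], [-0.47, -0.31], [0.1, -0.3], [0.77, -0.23]]
```

Run:
```python
from h import *
O={'top':dict(green=(302.91,193.75),ring=(336.2,191.61),b_fl=(300.9,161.5),b_fr=(354.8,179.2),b_nl=(289.6,200.1),b_nr=(342.3,216.9),bend=px('top',(531,262))),
'side':dict(green=(314.95,211.41),ring=(339.03,190.24),b_fl=(286.8,186.5),b_fr=(342.0,171.0),b_nl=(308.65,224.9),b_nr=(365.15,206.0),bend=px('side',(347,152)))}
def res(v,ns,full=False):
    a,b=v[4:6];h=.009
    P=dict(green=(-.035,.055,.006),ring=(.0074,-.0474,.006),bend=(-.035,-.005,.006),b_fl=(a,b,h),b_fr=(a,-b,h),b_nl=(-a,b,h),b_nr=(-a,-b,h))
    R=Ro.from_euler('z',v[2])*Ro.from_euler('y',-v[3]);r=[]
    for j,m in enumerate(ns):
        ks=list(O[m]);e=proj(m,R.apply([P[k] for k in ks])+[v[0],v[1],.078])-np.array([O[m][k] for k in ks])-v[6+2*j:8+2*j]
        r.append(e if full else e*np.array([[2.] if k in('green','ring') else [1.] for k in ks]))
    r=np.concatenate(r);return r if full else np.concatenate([r.ravel(),.7*v[6:]])
for ns in(['top','side'],['side'],['top']):
    s=least_squares(lambda v:res(v,ns),[.57,-.02,-.29,.34,.068,.092]+[0]*2*len(ns))
    cv=np.linalg.pinv(s.jac.T@s.jac)*2*s.cost/(len(s.fun)-len(s.x))
    print(ns,s.x.round(4),'sd tilt',cv[3,3]**.5);print(res(s.x,ns,True).round(2).tolist())
```

```text
['top', 'side'] [ 0.5716 -0.0205 -0.2863  0.4076  0.0676  0.0916  0.2666  0.1895 -0.2611
  0.0782] sd tilt 0.008390601252960888
[[-0.05, 0.15], [0.14, -0.01], [-0.0, -0.16], [0.19, -0.41], [-0.16, -0.32], [-0.12, 0.03], [-0.11, 0.37], [-0.1, 0.28], [-0.01, 0.1], [0.14, -0.29], [0.08, -0.33], [0.05, -0.49], [-0.07, -0.37], [0.09, -0.01]]
['side'] [ 0.5715 -0.0216 -0.2876  0.3965  0.0683  0.0919  0.0055 -0.0956] sd tilt 0.01291852288643959
[[-0.08, 0.19], [-0.01, 0.16], [-0.05, -0.31], [-0.01, -0.31], [0.13, -0.45], [0.17, -0.32], [0.12, -0.07]]
['top'] [ 5.724e-01 -1.960e-02 -2.849e-01  4.872e-01  6.880e-02  9.140e-02
  4.000e-04  5.000e-04] sd tilt 0.02861339876366149
[[0.03, 0.02], [0.06, 0.09], [-0.22, 0.0], [0.08, -0.29], [0.04, -0.25], [-0.22, -0.08], [-0.06, 0.2]]
```

The refined tilt is 0.40 rad, which also explains the force trend: the probe is about 3.3° off square. I'll turn it about the tip and ease off by roughly 1 mm.

```bash
R='python3 -m inch'
$R '[{"xyz":[0.004,0,-0.001],"angular":[0,-0.007,0],"gripper":20},{"xyz":[0.008,0,-0.002],"angular":[0,-0.014,0],"gripper":20},{"xyz":[0.012,0,-0.003],"angular":[0,-0.021,0],"gripper":20},{"xyz":[0.016,0,-0.004],"angular":[0,-0.028,0],"gripper":20},{"xyz":[0.020,0,-0.005],"angular":[0,-0.035,0],"gripper":20},{"xyz":[0.024,0,-0.006],"angular":[0,-0.042,0],"gripper":20},{"xyz":[0.028,0,-0.007],"angular":[0,-0.049,0],"gripper":20},{"xyz":[0.030,0,-0.008],"angular":[0,-0.053,0],"gripper":20},{"xyz":[0.030,0,-0.008],"angular":[0,-0.053,0],"gripper":20}]'
sed -i 's/^v=np.array.*/v=np.array([.5716,-.0207,-.2865,.401]);Rc=Ro.from_euler("z",v[2])*Ro.from_euler("y",-v[3])/' h.py
python3 - <<'E'
from h import *
import cv2
i=meas(30)[:,:,::-1];tipcov();cv2.imwrite('pics/s7c.png',cv2.resize(i[150:220,310:380],None,fx=8,fy=8,interpolation=cv2.INTER_CUBIC))
print(read_state()['t'])
E
```

```text
t: 19.05
position: [0.5324, -0.058, 0.1602]
orientation: [0.197, 0.143, 0.97, -0.028]
ft_force: [-1.6, 1.1, 0.8]
opening: 0.0251
grip_force: 60.1
mean F [-2.28  1.    0.53] Fn 1.45 +- 0.09
tip in cover mm [  7.2 -47.   -6.8] ang [0.08 0.06 0.35] Fn 1.55
20.55
```

View pics/s7c.png

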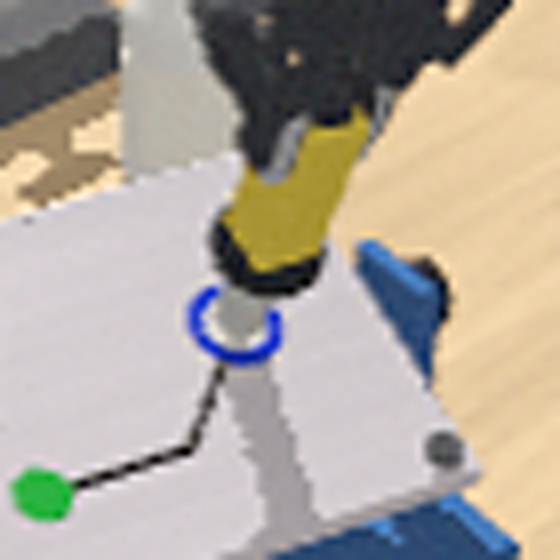

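Tip inside the ring, square to within the tilt estimate, and pressed about 6.5 mm. One last 0.6 mm ease before handing in.

```bash
python3 -m inch '[{"xyz":[0,0,-0.002],"angular":[0,0,0],"gripper":20},{"xyz":[0,0,-0.004],"angular":[0,0,0],"gripper":20},{"xyz":[0,0,-0.004],"angular":[0,0,0],"gripper":20},{"xyz":[0,0,-0.004],"angular":[0,0,0],"gripper":20}]'
python3 - <<'E'
from h import *
meas(10);tipcov();print(job_done())
E
```

```text
t: 20.88
position: [0.5323, -0.058, 0.1607]
orientation: [0.197, 0.143, 0.97, -0.028]
ft_force: [-1.5, 1.9, 0.1]
opening: 0.0253
grip_force: 60.0
mean F [-2.35  0.79  0.22] Fn 1.17 +- 0.12
tip in cover mm [  7.1 -47.   -6.3] ang [0.08 0.06 0.35] Fn 1.23
the job is handed in; nothing more can be done
None
```

I handed the job in at about 21 s with the probe still gripped and its tip inside the blue ring, square to the face by my estimate and pressed about 6 mm; it ran along the seam about 3° off square until I corrected that at the ring, and I have no verdict yet.

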